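# Tighten the curing lamp's retaining ring with a pin spanner

## Robot

A 6-joint arm with a two-finger parallel gripper is mounted at the origin on a cart in front of the work surface, level with it; the furniture and walls round the work are solid. World frame = base frame: x ahead of the robot, y to its left, z up, the work surface at z = 0. Lengths are in m, angles in degrees, forces in N, time in s.
With the tool pointing down it reaches from about 0.3 to 0.775 m from the base axis. Payload 14.6 kg.
Tool frame: the origin (TCP) lies on the mounting face of the last link; the fingertips stand 173 mm ahead of it and the grasp point (between the pads) lies 155 mm ahead of it; z points along the fingers, y is the line along which they close (so a half turn about z gives the same grasp; the last joint's range is limited). The gripper opens to 85 mm and grips with 20 to 120 N. Pads are 22 mm wide; open, the fingers measure 114 mm over their backs; the gripper's body (76 mm by 85 mm) begins 54 mm behind the grasp point. The pads swing forward as they close: fully open they stand 13 mm farther back than shut.
Start: joints at [-76.524, 17.183, 87.147, -0, 75.671, -3.816], TCP at [0.163, -0.525, 0.405] pointing down, gripper open.
Joint ranges: [-173.82, 173.82], [-45.26, 126.66], [13.44, 144.39], [-59.66, 239.66], [0, 175.72], [-146.38, 146.38]. Speed limits (degrees/s): [127.2, 127.2, 147.25, 180, 180, 180].

## Interface

Orientations are given as [roll, pitch, yaw] about the fixed x, y, z axes, in that order (R = Rz(yaw) Ry(pitch) Rx(roll)).
In Python, from station import r gives the robot as it stands.
- The arm moves only by the tool carry_out, never from a script. Its arguments are lists of equal length, an entry for each row: "translation": the shift along the world's x, y, z in mm, a list of three; "angular": the turn, a rotation vector about the world's x, y, z in degrees, a list of three. A call has 1 to 5 rows; each row shifts and turns the commanded pose from where the row before left it; what a row does not reach is not made up. A row lasts 1/8 s, in which the tool goes at most 62.5 mm and 10.7 degrees, less where a joint would pass 70% of its speed; a pose out of reach is approached as far as the arm can. A call is refused whole if a number of a shift passes 62.5 or a number of a turn 10.7, either way. A call with a gripper value outside its range is refused whole. "gripper" is the finger opening in mm, from 0 to 85.4, set as the call begins (left out, the last holds). The fingers move at their own pace and stop on an object; "grip_force" is the grip in N (left out, the last holds). Time passes only in rows, so rows that do not move let the fingers close. It gives the time, the measured TCP pose, the force, the opening and the grip force at its end, in the units of the state.
- r.state(): the state, without advancing time (a new reading comes with each control period).
- r.read_camera(name): name is "scene" or "top"; returns a dict with "color" (384x512x3 uint8, blue, green, red), "z_map" (384x512 float32, m along the optical axis (not along the pixel's ray), 0 where there is no reading), "K" (3x3 intrinsics, pixels), "rvec" (rotation vector, rad) and "tvec" (3), from world to camera coordinates, as OpenCV has them. Camera axes: x right, y down, z forward; pixel columns grow to the right and rows downward; lengths in m; the calibration is good to about 2 mm. A picture is of the moment at which its call begins.
- r.hand_in(): hands the job in; it is judged then, once.
The state is a dict: "time_s": time; "joint_pos": joint angles; "joint_velocities": joint speeds; "joint_torque": joint torques, N m; "tool_pos": TCP position; "orientation": TCP orientation; "force": force on the tool from outside, world axes, zero at the start; "ft_torque": the same for the moment, N m; "width": finger opening in m; "gripper_force": force on a finger pad.
Only numpy, scipy, OpenCV 4.12 (cv2) and the standard library are available. Lean on these libraries where they do the work, as an engineer would, in place of code of your own. Each camera call takes 0.05 s, during which the arm holds its last target. There are 200 camera calls.

## Task

The retaining ring over the lamp's window is loose. Take the pin spanner from its stand, feel for the ring's two holes until both pins sit fully home in them, and turn the ring clockwise (seen from above) until it comes to its stop and clamps the glass; then put the spanner back in its stand, upright, and let go. Press and turn gently throughout, touch the lamp with nothing but the spanner, and leave the other things on the bench alone.

Things in the scene. Friction and masses are not known exactly. Their poses are not given: they have to be found in the camera images.
- lamp: bench curing lamp, fixed to the bench: white housing 104 (x) x 96 (y) mm, its top 40 mm over the bench; origin: centre of the underside, z up. On the top, centred on the origin's vertical axis, lies the retaining ring. Before tightening, the line through the ring's two holes points somewhere from 0 to 0.6 rad counter-clockwise (seen from above) of the lamp's x axis; this angle is not reported
- ring_top (a point): middle of the ring's top face, 49 mm above the lamp's origin (lamp's axes, does not turn). Aluminium ring, 62 mm outer, 26 mm inner diameter, 9 mm thick, two through holes of 9 mm diameter, opposite, centres 22 mm from the axis. Turns against 0.12 N m of friction, stays where left; 0.6 to 1.2 rad clockwise is a stop cushioned by a gasket (4 N m per rad); 0.3 to 0.6 N m there is tight
- glass_top (a point): centre of the upper face of the round window glass (25 mm wide) inside the ring; it does not turn, and sinks by about 1 mm in all as the ring is tightened; 46 mm above the lamp's origin when the glass is clamped
- spanner: steel pin spanner, 0.22 kg, at first upright in its stand: round face plate 72 mm in diameter and 8 mm thick; origin: centre of the plate's underside, z up. Two pins of 6 mm diameter with chamfered tips stick out 6 mm below the plate, 22 mm either side of the origin along its x axis. The grip is an upright flat blade on the plate's middle, 40 mm wide along x, 12 mm thick along y, from 8 to 60 mm above the origin
- spanner_face (a point): centre of the underside of the spanner's face plate (same point and axes as spanner); when the pins are fully home the plate lies on the ring, 49 mm above the lamp's origin; pins merely standing on the ring hold it at 55 mm
- stand: plain black ring lying on the bench, fixed: 82 mm outer and 60 mm inner diameter, 16 mm high; origin: centre of its underside. The spanner's face plate lies on its rim with the pins inside, at any yaw
- denture: pink denture, 44x56x21 mm, bystander; origin under its middle
- felt: felt polishing wheel, 48 mm wide, 12 mm high, bystander; origin under its middle
- wax: yellow wax block, 30x62x19 mm, bystander; origin under its middle
- caliper: small wax caliper lying flat, 48x116x6 mm, bystander; origin under its middle
- cast: white plaster dental cast, 57x68x30 mm, bystander; origin under its middle
- grease: round lidded pot, 62 mm wide, 45 mm high, bystander; origin under its middle
Mind the look-alikes: they are no part of the job. What is shaped like the stand but green is not meant.

How it is judged (in metres and radians):
On the way, in this order (a step that is already met when the one before it is completed fails the run):
1. the spanner is lifted out of its stand (z of spanner_face in the frame of stand above 0.035 m), for 0.1 s.
2. both pins are fully home in the ring's holes: face plate within 2.5 mm of the ring, on its axis within 4 mm (z of spanner_face in the frame of lamp below 0.0515 m and horizontal distance between spanner_face and lamp below 0.004 m and angle between spanner_face's own z axis and vertical below 0.08 rad), for 0.2 s.
3. the ring is turned to its stop with the spanner in it: the glass is down to 46 mm (within 0.1 mm) (z of glass_top in the frame of lamp below 0.0461 m and z of spanner_face in the frame of lamp below 0.053 m and horizontal distance between spanner_face and lamp below 0.004 m), for 0.2 s.
At the end, for the whole second after the job is handed in: The glass is clamped (its top within 0.1 mm of 46 mm over the lamp's origin) and the spanner stands released and still in its stand: its plate on the rim (underside 14 to 18 mm over the stand's origin), centred within 8 mm and upright within 0.08 rad (z of glass_top in the frame of lamp below 0.0461 m and horizontal distance between spanner_face and stand below 0.008 m and z of spanner_face in the frame of stand between 0.014 and 0.018 m and angle between spanner_face's own z axis and vertical below 0.08 rad and linear speed of spanner below 0.01 m/s); the robot touches nothing.
It fails at once if the spanner is pressed or wrenched on the lamp with more than 50 N (contact force between spanner and lamp above 50 N).
It fails at once if the robot itself touches the lamp (contact force between any of the fingers, the arm and lamp above 2 N).
It fails at once if a bystander is pushed more than 20 mm (distance of any of denture, felt, wax, caliper, cast, grease from where it was at the start of the episode above 0.02 m).
It also fails if it takes over 69 s, if anything falls off the work surface, if the arm or the gripper's body presses on something with over 40 N, if the wrist force passes 120 N, or if a joint passes its speed limit or range.

## Working session

There is one attempt and no reset: what is moved stays moved. The work goes in short steps, Python scripts to look and compute and a tool call to move; the robot and the scene stay as the last step left them, time stands still between calls to the robot, and variables do not carry over. Pictures are saved under pics/ and viewed, at most 10 in all, crops included, and the job is handed in when it is done.

Besides the shell and the picture viewer there is one more tool, called after ">>>" as name(argument=value, ...) on one line, values as JSON. carry_out: Moves the arm, as the interface text tells. Its arguments: {"type":"object","properties":{"translation":{"type":"array","items":{"type":"array","items":{"type":"number"}}},"angular":{"type":"array","items":{"type":"array","items":{"type":"number"}}},"gripper":{"type":"number"},"grip_force":{"type":"number"}},"required":["translation","angular"]}

```bash
mkdir -p pics; cat > h.py <<'E'
import numpy as np, cv2
from station import r
def look(n):
    c=r.read_camera(n); c['R']=cv2.Rodrigues(np.array(c['rvec'],float))[0]; c['t']=np.array(c['tvec'],float).reshape(3); c['K']=np.array(c['K']); return c
def ray(c,u,v,z):
    d=c['R'].T@np.linalg.solve(c['K'],[u,v,1.]); o=-c['R'].T@c['t']; return o+d*(z-o[2])/d[2]
def cloud(c):
    h,w=c['z_map'].shape; v,u=np.mgrid[:h,:w]; Z=c['z_map']
    P=np.stack([u,v,np.ones_like(u)],-1)@np.linalg.inv(c['K']).T*Z[...,None]
    return (P-c['t'])@c['R']
def proj(c,p):
    q=c['K']@(c['R']@np.array(p)+c['t']); return q[:2]/q[2]
E
python3 - <<'E'
from h import *
print(r.state())
for n in('top','scene'):
    c=look(n); cv2.imwrite(f'pics/{n}0.png',c['color']); print(n,c['K'].tolist(),(-c['R'].T@c['t']),c['R'].tolist())
E
```

```text
{'time_s': 0.0, 'joint_pos': array([-7.65246970e+01,  1.72140276e+01,  8.71813738e+01,  1.42997084e-03,
        7.56718022e+01, -3.81557403e+00]), 'joint_velocities': array([ 0.07952512, -0.09851178,  0.07454016,  0.01378274,  0.00186282,
       -0.03068382]), 'joint_torque': array([-1.97371097e-03, -5.43499017e+01, -3.61794055e+01, -1.86816469e-04,
        4.01549652e-03,  4.47407308e-05]), 'tool_pos': array([ 0.16346408, -0.52510085,  0.4041286 ]), 'orientation': array([-1.79933037e+02, -5.85408111e-03,  1.72905189e+01]), 'force': array([ 0.04157668, -0.5397907 , -0.84075111]), 'ft_torque': array([ 0.05072123,  0.00303846, -0.01755418]), 'gripper_force': 0.0, 'width': 0.08554433882486723}
top [[394.7460389445309, 0.0, 252.3369577554775], [0.0, 394.7460389445309, 192.96415180922003], [0.0, 0.0, 1.0]] [ 0.41431449 -0.00404029  1.1803274 ] [[0.030339279727232604, -0.9991443615839541, -0.02810823403605503], [-0.9905289150848728, -0.026286431169585067, -0.13476457960885574], [0.13391040469813276, 0.03193067884276125, -0.9904788918812065]]
scene [[426.2058211441446, 0.0, 246.93357820032526], [0.0, 426.2058211441446, 192.57835152168028], [0.0, 0.0, 1.0]] [0.08810876 0.78878547 0.50913703] [[-0.871449369378533, -0.49041693562595284, 0.008199137820973618], [-0.2285240032267944, 0.39117250160345685, -0.8914936084675504], [0.4339962863423573, -0.7787652427018967, -0.4529590712200151]]
```

View pics/top0.png

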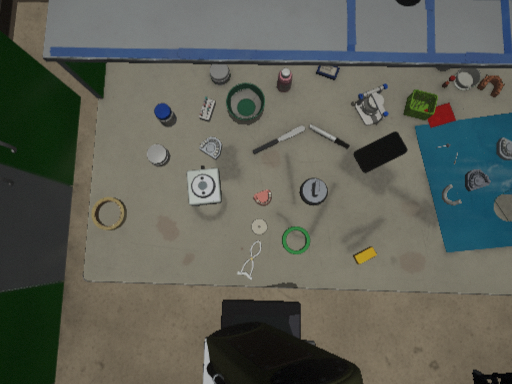

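View pics/scene0.png

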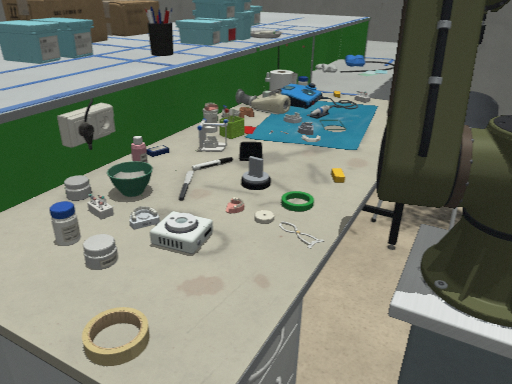

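The top view shows the spanner on its black stand at (314,191), the lamp with its ring at (204,186), a green look-alike stand at (296,240) and a tape roll at (108,213). I choose the black stand with the spanner. Next is a close crop and the measurements.

```bash
python3 - <<'E'
from h import *
c=look('top'); s=look('scene')
a=cv2.resize(c['color'][160:215,180:235],(400,400),interpolation=cv2.INTER_CUBIC)
b=cv2.resize(c['color'][165:220,285:340],(400,400),interpolation=cv2.INTER_CUBIC)
cv2.imwrite('pics/crop1.png',np.hstack([a,b]))
# scene crops
for n,q in(('top',c),('scene',s)):
    P=cloud(q); ok=q['z_map']>0
    for nm,uv in (('lamp',(0.0,0)),):
        pass
    if n=='top':
        L=ray(c,204,186,.045); S=ray(c,314,191,.02); print('L',L,'S',S)
    for nm,ctr,rad,zs in(('lamp',L,.085,[(.033,.043),(.0455,.053)]),('sp',S,.06,[(.008,.019),(.02,.028),(.035,.06),(.06,.09)])):
        for lo,hi in zs:
            m=ok&(np.hypot(P[...,0]-ctr[0],P[...,1]-ctr[1])<rad)&(P[...,2]>lo)&(P[...,2]<hi)
            p=P[m]
            if len(p)<5: print(n,nm,lo,len(p)); continue
            rc=cv2.minAreaRect((p[:,:2]*1000).astype(np.float32)); print(n,nm,lo,len(p),'mean',p.mean(0).round(4),'med z',np.median(p[:,2]).round(4),'rect',rc)
E
```

```text
L [0.58458066 0.17437778 0.045     ] S [ 0.58188438 -0.14877705  0.02      ]
top lamp 0.033 732 mean [0.5862 0.1765 0.0381] med z 0.0382 rect ((587.5936889648438, 178.2987518310547), (103.55121612548828, 95.06824493408203), 7.252015113830566)
top lamp 0.0455 302 mean [0.5879 0.1784 0.0491] med z 0.0489 rect ((586.894287109375, 178.18905639648438), (59.490577697753906, 60.90274429321289), 0.7093594670295715)
top sp 0.008 131 mean [ 0.5723 -0.1387  0.0153] med z 0.0155 rect ((582.7615966796875, -147.90213012695312), (78.6943588256836, 80.29827117919922), 0.30223536491394043)
top sp 0.02 344 mean [ 0.5834 -0.1478  0.0241] med z 0.0242 rect ((585.8380126953125, -149.53753662109375), (69.6182632446289, 68.62921142578125), 6.673789978027344)
top sp 0.035 19 mean [ 0.5818 -0.1447  0.0473] med z 0.0477 rect ((583.7694091796875, -144.26596069335938), (38.98421096801758, 9.987225532531738), 12.734155654907227)
top sp 0.06 69 mean [ 0.5843 -0.1485  0.0744] med z 0.0751 rect ((585.7467041015625, -149.11849975585938), (11.793207168579102, 40.58701705932617), 84.95260620117188)
scene lamp 0.033 75
[... 289 characters left out ...]
19), 15.385004043579102)
scene sp 0.008 156 mean [ 0.5724 -0.1258  0.0136] med z 0.0142 rect ((575.5450439453125, -136.21279907226562), (81.26219177246094, 56.89125442504883), 35.46138381958008)
scene sp 0.02 186 mean [ 0.5827 -0.1395  0.0231] med z 0.0228 rect ((584.7108764648438, -143.26234436035156), (69.32073211669922, 66.09379577636719), 18.3695011138916)
scene sp 0.035 126 mean [ 0.5845 -0.1456  0.0477] med z 0.047 rect ((586.4564208984375, -145.2910614013672), (42.05565643310547, 13.281194686889648), 7.803859710693359)
scene sp 0.06 95 mean [ 0.5849 -0.1465  0.0689] med z 0.0692 rect ((586.9822998046875, -147.9444122314453), (42.62163543701172, 15.066801071166992), 5.4604315757751465)
```

View pics/crop1.png

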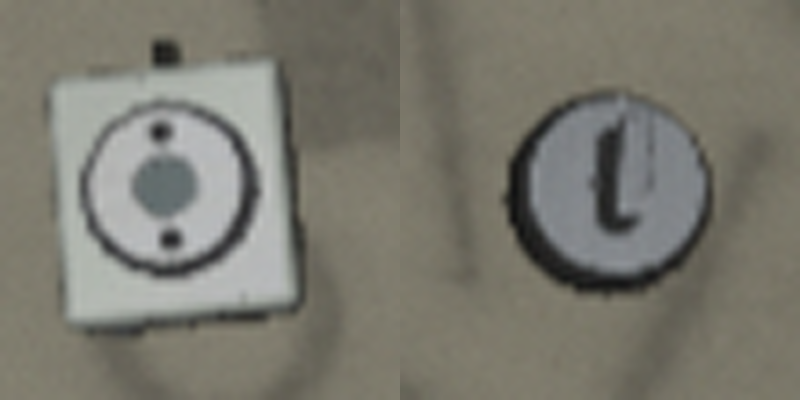

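Crop confirmed: the spanner (right panel, blade about (615,165)) sits on the black stand, and the ring holes (left panel) are at (161,131) and (171,239). I'll refine the angles and the centres.

```bash
python3 - <<'E'
from h import *
A=[];
for k in range(3):
  c=look('top'); g=cv2.cvtColor(c['color'],cv2.COLOR_BGR2GRAY).astype(float)
  pts=[]
  for u0,v0 in((202,178),(203.4,192.8)):
    u0,v0=int(round(u0)),int(round(v0)); w=g[v0-2:v0+3,u0-2:u0+3]; wt=np.clip(190-w,0,None); wt[wt<.25*wt.max()]=0
    vv,uu=np.mgrid[-2:3,-2:3]; pts.append(ray(c,u0+(wt*uu).sum()/wt.sum(),v0+(wt*vv).sum()/wt.sum(),.047)[:2])
  d=pts[0]-pts[1]; A.append((np.degrees(np.arctan2(d[1],d[0])),np.hypot(*d),*(pts[0]+pts[1])/2))
print(np.array(A).round(4))
for n in('top','scene'):
  q=look(n);P=cloud(q)
  for lo,hi in((.06,.09),(.068,.09)):
    m=(q['z_map']>0)&(np.hypot(P[...,0]-.585,P[...,1]+.148)<.06)&(P[...,2]>lo)&(P[...,2]<hi);p=P[m][:,:2]
    w,V=np.linalg.eigh(np.cov(p.T)); v=V[:,1]*np.sign(V[0,1]); print(n,lo,len(p),p.mean(0),np.degrees(np.arctan2(v[1],v[0])),np.sqrt(w*12))
E
```

```text
[[8.2497 0.045  0.5863 0.1791]
 [8.263  0.045  0.5863 0.1791]
 [8.5277 0.0448 0.5864 0.179 ]]
top 0.06 69 [ 0.58464748 -0.14838956] -4.295584906689032 [0.01317212 0.04076934]
top 0.068 62 [ 0.58512347 -0.14897474] -3.2769414270650175 [0.0125054 0.0415613]
scene 0.06 94 [ 0.58468591 -0.14626507] -0.4189987803144468 [0.01249332 0.04254841]
scene 0.068 53 [ 0.58515955 -0.14664374] -2.831661180970008 [0.0133518 0.0408737]
```

>>> carry_out(translation=[[60, 54, 0], [60, 54, 0], [60, 54, 0], [60, 54, 0], [60, 54, 0]], angular=[[0, 0, 10.6], [0, 0, 10.6], [0, 0, 10.6], [0, 0, 10.6], [0, 0, 10.6]], gripper=85, grip_force=30)

```text
time_s: 1.08
tool_pos: [0.397, -0.3145, 0.4049]
orientation: [180.0, 0.0, 70.6]
force: [1.2, -0.5, 0.0]
width: 0.0847
gripper_force: 0.0
```

>>> carry_out(translation=[[40, 35, 0], [40, 35, 0], [35, 35, 0], [0, 0, 0], [0, 0, 0]], angular=[[0, 0, 10.6], [0, 0, 10.6], [0, 0, 10.6], [0, 0, 10.6], [0, 0, 10.6]])

```text
time_s: 1.7
tool_pos: [0.5112, -0.2105, 0.4045]
orientation: [-180.0, -0.0, 123.7]
force: [0.5, 0.5, -0.5]
width: 0.0849
gripper_force: 0.0
```

>>> carry_out(translation=[[0, 0, 0], [0, 0, 0], [0, 0, 0], [0, 0, 0], [0, 0, 0]], angular=[[0, 0, 10.6], [0, 0, 10.6], [0, 0, 10.6], [0, 0, 10.6], [0, 0, 10.6]])

```text
time_s: 2.33
tool_pos: [0.5108, -0.2111, 0.4047]
orientation: [-180.0, -0.0, 176.6]
force: [0.3, 0.6, -0.1]
width: 0.0853
gripper_force: 0.0
```

>>> carry_out(translation=[[25, 21, 0], [25, 21, 0], [24.5, 21, 0], [0, 0, -30], [0, 0, -40]], angular=[[0, 0, 0], [0, 0, 0], [0, 0, 0], [0, 0, 0], [0, 0, 0]])

```text
time_s: 2.95
tool_pos: [0.5855, -0.1477, 0.3344]
orientation: [-180.0, 0.1, 176.3]
force: [1.0, -0.5, -0.4]
width: 0.0851
gripper_force: 0.0
```

>>> carry_out(translation=[[0, 0, -40], [0, 0, -35], [0, 0, -30], [0, 0, -20], [0, 0, 0]], angular=[[0, 0, 0], [0, 0, 0], [0, 0, 0], [0, 0, 0], [0, 0, 0]])

```text
time_s: 3.58
tool_pos: [0.5851, -0.148, 0.2086]
orientation: [180.0, -0.1, 176.3]
force: [0.9, -0.6, 0.3]
width: 0.0851
gripper_force: 0.0
```

```bash
python3 - <<'E'
from h import *
s=r.state(); print(s['time_s'],s['tool_pos'],s['orientation'],s['force'],s['joint_pos'])
c=look('scene'); p=proj(c,[.585,-.148,.05]).astype(int); print(p)
a=c['color'][p[1]-60:p[1]+50,p[0]-70:p[0]+70]; cv2.imwrite('pics/g1.png',cv2.resize(a,None,fx=5,fy=5,interpolation=cv2.INTER_CUBIC))
E
```

```text
3.575 [ 0.58510151 -0.14803819  0.20864034] [ 1.79969483e+02 -1.18565533e-01  1.76291110e+02] [ 0.86885552 -0.62408532  0.34626898] [-1.76753973e+01  3.65545211e+01  8.70792736e+01  1.19795286e-03
  5.64886312e+01 -1.03967138e+02]
[255 166]
```

View pics/g1.png

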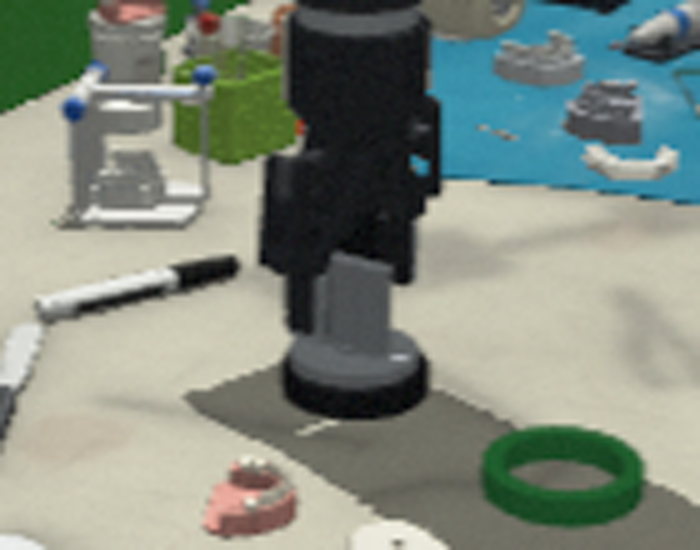

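The crop shows the open fingers straddling the blade at (355,305), well aligned, so I'll close.

>>> carry_out(translation=[[0, 0, 0], [0, 0, 0], [0, 0, 0], [0, 0, 0], [0, 0, 0]], angular=[[0, 0, 0], [0, 0, 0], [0, 0, 0], [0, 0, 0], [0, 0, 0]], gripper=0, grip_force=60)

```text
time_s: 4.25
tool_pos: [0.5854, -0.1482, 0.2101]
orientation: [-180.0, 0.0, 176.3]
force: [-0.1, -0.9, 3.6]
width: 0.0113
gripper_force: 59.2
```

>>> carry_out(translation=[[0, 0, 0], [0, 0, 0], [0, 0, 0], [0, 0, 0], [0, 0, 0]], angular=[[0, 0, 0], [0, 0, 0], [0, 0, 0], [0, 0, 0], [0, 0, 0]])

```text
time_s: 4.88
tool_pos: [0.5853, -0.1482, 0.2101]
orientation: [-180.0, 0.0, 176.3]
force: [-0.8, -0.7, 5.4]
width: 0.0115
gripper_force: 59.3
```

>>> carry_out(translation=[[0, 0, 20], [0, 0, 30], [0, 0, 30], [0, 10, 0], [0.5, 35, 0]], angular=[[0, 0, 0], [0, 0, 0], [0, 0, 0], [0, 0, 2], [0, 0, 2]])

```text
time_s: 5.5
tool_pos: [0.5854, -0.103, 0.289]
orientation: [180.0, -0.1, -179.7]
force: [1.0, 0.5, -3.4]
width: 0.0111
gripper_force: 58.6
```

>>> carry_out(translation=[[0.5, 50, 0], [0.5, 50, 0], [0.2, 50, 0], [0, 50, 0], [0, 40, 0]], angular=[[0, 0, 2], [0, 0, 2], [0, 0, 2], [0, 0, 2], [0, 0, 0]])

```text
time_s: 6.12
tool_pos: [0.5862, 0.1394, 0.2884]
orientation: [180.0, -0.1, -171.5]
force: [0.0, -0.3, -2.3]
width: 0.0112
gripper_force: 58.7
```

>>> carry_out(translation=[[0, 30, 0], [0, 12, 0], [0, 0, 0], [0, 0, 0], [0, 0, 0]], angular=[[0, 0, 0], [0, 0, 0], [0, 0, 0], [0, 0, 0], [0, 0, 0]])

```text
time_s: 6.75
tool_pos: [0.5871, 0.178, 0.2897]
orientation: [-180.0, -0.0, -171.8]
force: [-0.0, -0.3, -3.6]
width: 0.0114
gripper_force: 58.7
```

```bash
python3 - <<'E'
from h import *
s=r.state(); print(s['time_s'],s['tool_pos'],s['orientation'],s['force'],s['ft_torque'],s['joint_pos'])
t=s['tool_pos']; c=look('scene'); P=cloud(c); ok=c['z_map']>0
for lo,hi,rad in((.033,.043,.085),(.0455,.053,.05),(.088,.107,.05)):
    m=ok&(np.hypot(P[...,0]-.587,P[...,1]-.1785)<rad)&(P[...,2]>lo)&(P[...,2]<hi);p=P[m]
    print(lo,len(p),p.mean(0),p.max(0),p.min(0),cv2.minAreaRect((p[:,:2]*1000).astype(np.float32)))
p=proj(c,[.587,.178,.07]).astype(int)
a=c['color'][p[1]-70:p[1]+50,p[0]-70:p[0]+70]; cv2.imwrite('pics/l1.png',cv2.resize(a,None,fx=5,fy=5,interpolation=cv2.INTER_CUBIC)); print(p)
E
```

```text
6.75 [0.58708324 0.17799159 0.28966639] [-1.79993131e+02 -3.86790551e-03 -1.71767111e+02] [-0.04478598 -0.31928617 -3.55279684] [ 0.03560463  0.00926496 -0.05284746] [ 1.34466606e+01  3.14932913e+01  8.28683355e+01 -7.12352011e-03
  6.56428495e+01 -8.47832909e+01]
0.033 744 [0.57810714 0.19114704 0.03707302] [0.6442767  0.23128125 0.04299244] [0.53384345 0.12695643 0.0330439 ] ((588.5035400390625, 178.81980895996094), (104.37266540527344, 95.10713958740234), 7.323513507843018)
0.0455 344 [0.58818457 0.1789298  0.04778807] [0.62135078 0.20938429 0.05006331] [0.55642909 0.14480519 0.04550989] ((588.3526611328125, 178.18698120117188), (61.061073303222656, 62.211124420166016), 38.93587112426758)
0.088 425 [0.58023077 0.18950068 0.10179576] [0.62615328 0.21416583 0.10698497] [0.55242963 0.14298179 0.09350787] ((584.4454345703125, 182.8150177001953), (69.72804260253906, 61.77185821533203), 37.92433547973633)
[180 211]
```

View pics/l1.png

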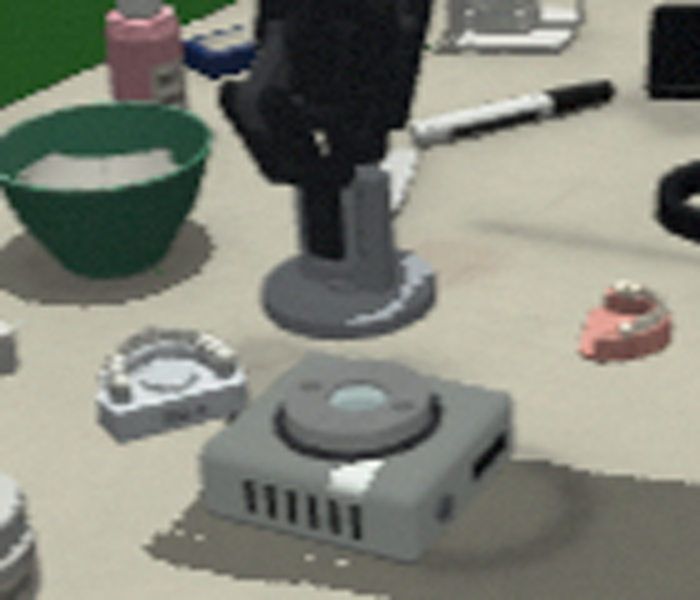

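```bash
python3 - <<'E'
from h import *
from scipy.optimize import least_squares
c=look('scene'); P=cloud(c); ok=c['z_map']>0
def fit(lo,hi,R):
    m=ok&(np.hypot(P[...,0]-.587,P[...,1]-.1785)<.042)&(P[...,2]>lo)&(P[...,2]<hi);p=P[m][:,:2]
    d=np.hypot(*(p-[.587,.1785]).T); p=p[d>R-.005]
    f=least_squares(lambda q:np.hypot(p[:,0]-q[0],p[:,1]-q[1])-R,[.587,.1785],loss='soft_l1',f_scale=.001)
    print(lo,len(p),f.x.round(4),np.abs(f.fun).mean()); return f.x
for a,b in((.097,.102),(.0985,.1005)): S=fit(a,b,.036)
for a,b in((.0425,.0465),(.043,.045)): L=fit(a,b,.031)
for dz in(0,):
  # plate underside height: lowest side points
  m=ok&(np.hypot(P[...,0]-.587,P[...,1]-.1785)<.042)&(P[...,2]>.07)&(P[...,2]<.12); print('z',np.percentile(P[m][:,2],[1,5,50]))
g=cv2.cvtColor(c['color'],cv2.COLOR_BGR2GRAY)
# holes in view
for x,y in((312,385),(402,405)):
    u0,v0=180-70+x/5,211-70+y/5; u0,v0=int(round(u0)),int(round(v0)); print(u0,v0); print(g[v0-3:v0+4,u0-4:u0+5])
t=cv2.cvtColor(look('top')['color'],cv2.COLOR_BGR2GRAY)
E
```

```text
0.097 94 [0.5891 0.1776] 0.0011784306955064463
0.0985 27 [0.5889 0.1777] 0.0007417319570698076
0.0425 58 [0.5889 0.1769] 0.0011333294337233196
0.043 27 [0.5891 0.177 ] 0.0011844908923310305
z [0.09488891 0.09656641 0.10265689]
172 218
[[136 137 138 136 134 135 136 136 134]
 [139 137 134 134 134 136 137 134 133]
 [135 135 124 121 115 120 128 132 132]
 [136 128 112 105 108 106 121 133 123]
 [132 133 128 125 124 128 130 120 125]
 [133 134 132 131 131 131 130 120 155]
 [133 134 132 132 133 132 133 137 166]]
190 222
[[147 120 127 129 132 132 133 131 133]
 [166 142 131 130 133 134 132 133 133]
 [154 136 128 120 118 113 121 129 129]
 [132 134 117 103 107 103 114 125 120]
 [132 132 132 127 124 126 128 121 103]
 [133 135 133 134 132 122 109  99  94]
 [133 133 131 123 114 109  96  95  95]]
```

>>> carry_out(translation=[[0, -0.5, -12], [0, 0, -12], [0, 0, -9], [0, 0, -4], [0, 0, 0]], angular=[[0, 0, 0], [0, 0, 0], [0, 0, 0], [0, 0, 0], [0, 0, 0]])

```text
time_s: 7.52
tool_pos: [0.587, 0.1785, 0.2524]
orientation: [-180.0, -0.0, -171.7]
force: [0.1, -0.2, -2.6]
width: 0.0116
gripper_force: 58.8
```

>>> carry_out(translation=[[0, 0, -1], [0, 0, -1], [0, 0, -1], [0, 0, -1], [0, 0, 0]], angular=[[0, 0, 0], [0, 0, 0], [0, 0, 0], [0, 0, 0], [0, 0, 0]])

```text
time_s: 8.15
tool_pos: [0.5869, 0.1784, 0.2486]
orientation: [180.0, -0.0, -171.7]
force: [0.3, 0.6, -2.8]
width: 0.0113
gripper_force: 58.8
```

>>> carry_out(translation=[[0, -1, 0], [0, 0, -1], [0, 0, -1], [0, 0, 0], [0, 0, 0]], angular=[[0, 0, 0], [0, 0, 0], [0, 0, 0], [0, 0, 0], [0, 0, 0]])

```text
time_s: 8.78
tool_pos: [0.587, 0.1774, 0.2467]
orientation: [-180.0, 0.0, -171.7]
force: [0.2, -1.0, -2.6]
width: 0.0114
gripper_force: 58.8
```

>>> carry_out(translation=[[0, 0, -1], [0, 0, -1], [0, 0, 0], [0, 0, 0], [0, 0, 0]], angular=[[0, 0, 0], [0, 0, 0], [0, 0, 0], [0, 0, 0], [0, 0, 0]])

```text
time_s: 9.4
tool_pos: [0.587, 0.1774, 0.2447]
orientation: [180.0, 0.0, -171.7]
force: [0.3, 0.9, -2.7]
width: 0.0113
gripper_force: 58.8
```

>>> carry_out(translation=[[0, 0, -0.7], [0, 0, -0.7], [0, 0, 0], [0, 0, 0], [0, 0, 0]], angular=[[0, 0, 0], [0, 0, 0], [0, 0, 0], [0, 0, 0], [0, 0, 0]])

```text
time_s: 10.02
tool_pos: [0.587, 0.1774, 0.2433]
orientation: [-180.0, 0.0, -171.7]
force: [-0.3, 0.7, -3.2]
width: 0.0115
gripper_force: 58.8
```

>>> carry_out(translation=[[0, 0, -0.5], [0, 0, -0.3], [0, 0, 0], [0, 0, 0], [0, 0, 0]], angular=[[0, 0, 0], [0, 0, 0], [0, 0, 0], [0, 0, 0], [0, 0, 0]])

```text
time_s: 10.65
tool_pos: [0.587, 0.1774, 0.243]
orientation: [180.0, 0.0, -171.7]
force: [-2.0, -0.4, 5.7]
width: 0.0116
gripper_force: 59.9
```

>>> carry_out(translation=[[0, 0, 0], [0, 0, 0], [0, 0, 0], [0, 0, 0], [0, 0, 0]], angular=[[0, 0, -4], [0, 0, -4], [0, 0, -4], [0, 0, 0], [0, 0, 0]])

```text
time_s: 11.28
tool_pos: [0.5871, 0.1774, 0.243]
orientation: [180.0, 0.1, 176.4]
force: [-0.6, 0.8, 6.1]
width: 0.0113
gripper_force: 59.8
```

```bash
python3 - <<'E'
from h import *
s=r.state(); print(s['time_s'],s['tool_pos'],s['orientation'],s['force'],s['ft_torque'])
c=look('scene');P=cloud(c); ok=c['z_map']>0
m=ok&(np.hypot(P[...,0]-.587,P[...,1]-.1775)<.034)&(P[...,2]>.045)&(P[...,2]<.075)
print(np.histogram(P[m][:,2],bins=np.arange(.045,.076,.002)))
p=proj(c,[.587,.178,.06]).astype(int)
a=c['color'][p[1]-45:p[1]+45,p[0]-50:p[0]+50]; cv2.imwrite('pics/l2.png',cv2.resize(a,None,fx=6,fy=6,interpolation=cv2.INTER_CUBIC))
E
```

```text
11.275 [0.58713427 0.17744335 0.24296697] [1.79982350e+02 6.71852751e-02 1.76402004e+02] [-0.63789122  0.77959639  6.0837594 ] [-0.08042812  0.08874883  0.10610344]
(array([  1,   9,   8,  15,  45, 217,  34,  16,   9,  14,   6,   8,  11,
         8,  11]), array([0.045, 0.047, 0.049, 0.051, 0.053, 0.055, 0.057, 0.059, 0.061,
       0.063, 0.065, 0.067, 0.069, 0.071, 0.073, 0.075]))
```

View pics/l2.png

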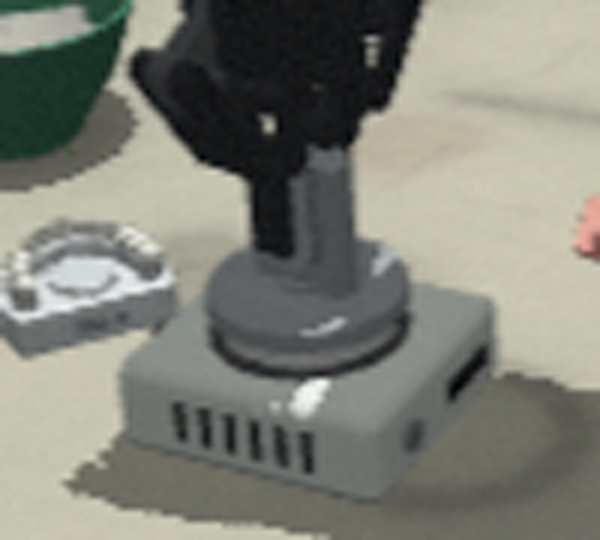

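The plate lies flat on the ring at crop (308,300), with its top at about 56 mm, so the pins are home. I'll keep turning.

>>> carry_out(translation=[[0, 0, 0], [0, 0, 0], [0, 0, 0], [0, 0, 0], [0, 0, 0]], angular=[[0, 0, -4], [0, 0, -4], [0, 0, -4], [0, 0, -4], [0, 0, -2]])

```text
time_s: 11.95
tool_pos: [0.5872, 0.1775, 0.243]
orientation: [179.9, 0.1, 158.3]
force: [0.4, 0.7, 5.2]
width: 0.0108
gripper_force: 59.9
```

```bash
cat > s.py <<'E'
from h import *
s=r.state(); print(s['time_s'],s['tool_pos'],s['orientation'],s['force'],s['ft_torque'],s['width'])
E
python3 s.py
```

```text
11.95 [0.58715558 0.17750098 0.24295909] [1.79949915e+02 6.38431427e-02 1.58311972e+02] [0.39525472 0.7032104  5.1904296 ] [ 0.06295158 -0.03292302  0.11811487] 0.01083648878946443
```

>>> carry_out(translation=[[0, 0, 0], [0, 0, 0], [0, 0, 0], [0, 0, 0], [0, 0, 0]], angular=[[0, 0, -2.5], [0, 0, -2.5], [0, 0, -2], [0, 0, -1], [0, 0, 0]])

```text
time_s: 12.58
tool_pos: [0.5872, 0.1776, 0.243]
orientation: [179.9, 0.1, 150.4]
force: [0.6, 0.9, 4.2]
width: 0.0114
gripper_force: 59.9
```

```bash
python3 s.py
```

```text
12.575 [0.58717834 0.17755037 0.2429807 ] [1.79931895e+02 6.32143756e-02 1.50361763e+02] [0.62536055 0.92949017 4.24428023] [ 0.11928053 -0.12875527  0.13793381] 0.011352024334748603
```

>>> carry_out(translation=[[0, 0, 0], [0, 0, 0], [0, 0, 0], [0, 0, 0], [0, 0, 0]], angular=[[0, 0, -2], [0, 0, -2], [0, 0, -2], [0, 0, 0], [0, 0, 0]])

```text
time_s: 13.2
tool_pos: [0.5871, 0.1775, 0.243]
orientation: [179.9, 0.1, 144.4]
force: [-0.5, 0.8, 5.5]
width: 0.0115
gripper_force: 60.1
```

```bash
python3 s.py
```

```text
13.2 [0.58713917 0.17751934 0.24297476] [1.79941417e+02 5.11330838e-02 1.44387825e+02] [-0.46489569  0.75088819  5.47321577] [ 0.00561772 -0.10903755  0.23337464] 0.011510103917594024
```

>>> carry_out(translation=[[0, 0, 0], [0, 0, 0], [0, 0, 0], [0, 0, 0], [0, 0, 0]], angular=[[0, 0, -1], [0, 0, -1], [0, 0, -1], [0, 0, 0], [0, 0, 0]])

```text
time_s: 13.82
tool_pos: [0.5871, 0.1775, 0.243]
orientation: [179.9, 0.1, 141.4]
force: [1.6, -0.1, 6.7]
width: 0.0112
gripper_force: 60.2
```

```bash
python3 s.py
```

```text
13.825 [0.58712984 0.17753089 0.24295865] [1.79945793e+02 5.12363614e-02 1.41402006e+02] [ 1.55130524 -0.13165773  6.74565751] [ 0.02370239 -0.10392084  0.38263076] 0.01122241616529119
```

>>> carry_out(translation=[[0, 0, 0], [0, 0, 0], [0, 0, 0], [0, 0, 0], [0, 0, 0]], angular=[[0, 0, -1], [0, 0, -1], [0, 0, 0], [0, 0, 0], [0, 0, 0]])

```text
time_s: 14.45
tool_pos: [0.5871, 0.1775, 0.243]
orientation: [179.9, 0.1, 139.4]
force: [0.3, 0.0, 6.4]
width: 0.0112
gripper_force: 60.3
```

```bash
python3 s.py; python3 s.py
```

```text
14.45 [0.58713956 0.17754122 0.24298721] [1.79941972e+02 5.36188383e-02 1.39412494e+02] [0.34092931 0.04188832 6.43979374] [ 0.0088165  -0.08344723  0.40265413] 0.011171607471434277
14.45 [0.58713956 0.17754122 0.24298721] [1.79941972e+02 5.36188383e-02 1.39412494e+02] [0.34092931 0.04188832 6.43979374] [ 0.0088165  -0.08344723  0.40265413] 0.011171607471434277
```

>>> carry_out(translation=[[0, 0, 0], [0, 0, 0], [0, 0, 0], [0, 0, 0], [0, 0, 0]], angular=[[0, 0, -1], [0, 0, -0.7], [0, 0, 0], [0, 0, 0], [0, 0, 0]])

```text
time_s: 15.08
tool_pos: [0.5871, 0.1775, 0.243]
orientation: [179.9, 0.1, 137.7]
force: [1.4, 0.3, 5.6]
width: 0.0111
gripper_force: 60.4
```

```bash
python3 s.py
```

```text
15.075 [0.58713402 0.17754044 0.2429885 ] [1.79942256e+02 5.45841771e-02 1.37718863e+02] [1.41542891 0.34125468 5.64294293] [ 0.03959413 -0.11670002  0.57234954] 0.011144452165478368
```

>>> carry_out(translation=[[0, 0, 0]], angular=[[0, 0, 0]])

```text
time_s: 15.2
tool_pos: [0.5871, 0.1775, 0.243]
orientation: [179.9, 0.1, 137.7]
force: [0.5, -0.1, 5.9]
width: 0.0112
gripper_force: 60.4
```

```bash
python3 s.py
```

```text
15.2 [0.58714387 0.17752782 0.24299445] [1.79940597e+02 5.55893447e-02 1.37717822e+02] [ 0.53849311 -0.07485432  5.90427513] [ 0.0404189  -0.07709133  0.64664816] 0.011200052946789222
```

>>> carry_out(translation=[[0, 0, 0], [0, 0, 0], [0, 0, 0], [0, 0, 0]], angular=[[0, 0, 1.5], [0, 0, 1.5], [0, 0, 1.5], [0, 0, 0]])

```text
time_s: 15.7
tool_pos: [0.5871, 0.1775, 0.243]
orientation: [179.9, 0.1, 142.2]
force: [1.0, 0.2, 5.3]
width: 0.011
gripper_force: 60.1
```

```bash
python3 s.py
```

```text
15.7 [0.58714803 0.17748305 0.24299368] [1.79943747e+02 5.24368829e-02 1.42212851e+02] [0.98343474 0.17307284 5.25327443] [ 0.04599319 -0.02968463  0.29706558] 0.011027619302614299
```

>>> carry_out(translation=[[0, 0, 0], [0, 0, 0], [0, 0, 0], [0, 0, 0]], angular=[[0, 0, 1.5], [0, 0, 1.5], [0, 0, 1], [0, 0, 0]])

```text
time_s: 16.2
tool_pos: [0.5871, 0.1775, 0.243]
orientation: [179.9, 0.0, 146.2]
force: [0.3, -0.8, 5.4]
width: 0.0113
gripper_force: 60.0
```

```bash
python3 s.py
```

```text
16.2 [0.58714194 0.17746084 0.24297347] [1.79946061e+02 4.99512466e-02 1.46189368e+02] [ 0.33837858 -0.79079557  5.42006601] [-0.03157169 -0.06940461  0.06274393] 0.01132827893933217
```

>>> carry_out(translation=[[0, 0, 0], [0, 0, 0], [0, 0, 0], [0, 0, 0]], angular=[[0, 0, 1.5], [0, 0, 1.5], [0, 0, 0], [0, 0, 0]])

```text
time_s: 16.7
tool_pos: [0.5872, 0.1774, 0.243]
orientation: [179.9, 0.0, 149.2]
force: [0.6, -0.5, 5.6]
width: 0.0115
gripper_force: 60.0
```

```bash
python3 s.py
```

```text
16.7 [0.58715124 0.17744537 0.24297868] [1.79946907e+02 4.96293663e-02 1.49161047e+02] [ 0.58195308 -0.48919694  5.60653378] [-0.00235814  0.03852506 -0.06982729] 0.011490534843441886
```

>>> carry_out(translation=[[0, 0, 1], [0, 0, 2], [0, 0, 2], [0, 0, 3], [0, 0, 0]], angular=[[0, 0, 0], [0, 0, 0], [0, 0, 0], [0, 0, 0], [0, 0, 0]])

```text
time_s: 17.32
tool_pos: [0.5869, 0.1774, 0.2507]
orientation: [180.0, 0.0, 149.1]
force: [-0.3, -0.2, -3.1]
width: 0.0114
gripper_force: 58.8
```

```bash
python3 s.py
```

```text
17.325 [0.58694664 0.17739191 0.25073718] [1.79997818e+02 7.02858357e-03 1.49094987e+02] [-0.26891232 -0.15267305 -3.1100974 ] [-0.02113993  0.04134941 -0.04773922] 0.011382219020040182
```

>>> carry_out(translation=[[0, 0, 20], [0, 0, 20], [0, -20, 0], [-0.5, -45, 0], [-0.5, -50, 0]], angular=[[0, 0, 0], [0, 0, 0], [0, 0, 0], [0, 0, 0], [0, 0, 0]])

```text
time_s: 17.95
tool_pos: [0.5856, 0.0606, 0.2906]
orientation: [-180.0, -0.0, 149.1]
force: [0.4, -0.1, -3.0]
width: 0.0113
gripper_force: 58.8
```

>>> carry_out(translation=[[-0.5, -50, 0], [0, -50, 0], [0, -50, 0], [0, -40, 0], [0, -20, 0]], angular=[[0, 0, 0], [0, 0, 0], [0, 0, 0], [0, 0, 0], [0, 0, 0]])

```text
time_s: 18.58
tool_pos: [0.5848, -0.1502, 0.2905]
orientation: [-180.0, -0.0, 149.0]
force: [0.7, 0.8, -2.5]
width: 0.0112
gripper_force: 58.9
```

```bash
python3 s.py; python3 - <<'E'
from h import *
A=[]
for k in range(4):
  c=look('top'); g=cv2.cvtColor(c['color'],cv2.COLOR_BGR2GRAY)
  if k==0:
    a=c['color'][160:215,180:235]; cv2.imwrite('pics/top2.png',cv2.resize(a,(500,500),interpolation=cv2.INTER_CUBIC))
  P=cloud(c); d=np.hypot(P[...,0]-.5866,P[...,1]-.1785); m=(d<.0075)&(c['z_map']>0); mr=(d>.016)&(d<.029)&(c['z_map']>0)
  A.append((np.mean(P[m][:,2]),np.mean(P[mr][:,2]),np.mean(P[(d<.05)&(d>.036)][:,2])))
print(np.array(A).round(5))
E
```

```text
18.575 [ 0.5847894  -0.15017527  0.29045372] [-1.79984826e+02 -1.57391570e-02  1.48961755e+02] [ 0.66448932  0.81579149 -2.48909913] [ 0.06844946 -0.02149292 -0.00777988] 0.011205631391209923
[[0.04587 0.04896 0.03719]
 [0.04624 0.04898 0.03726]
 [0.04637 0.0488  0.03708]
 [0.0466  0.04881 0.03677]]
```

View pics/top2.png

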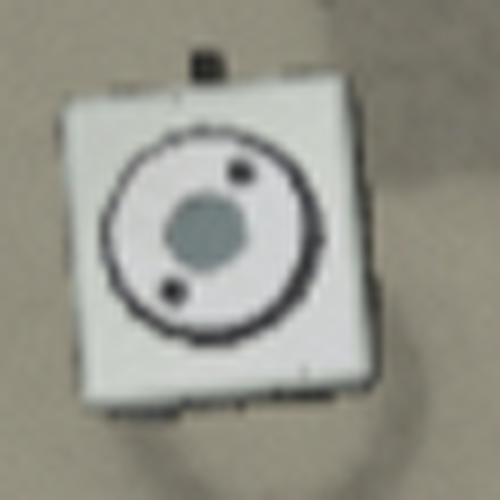

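```bash
python3 - <<'E'
from h import *
A=[]
for k in range(3):
  c=look('top'); g=cv2.cvtColor(c['color'],cv2.COLOR_BGR2GRAY).astype(float)
  pts=[]
  for x,y in((240,172),(173,291)):
    u0,v0=int(round(180+x*.11)),int(round(160+y*.11)); w=g[v0-2:v0+3,u0-2:u0+3]; wt=np.clip(190-w,0,None); wt[wt<.25*wt.max()]=0
    vv,uu=np.mgrid[-2:3,-2:3]; pts.append(ray(c,u0+(wt*uu).sum()/wt.sum(),v0+(wt*vv).sum()/wt.sum(),.047)[:2])
  d=pts[0]-pts[1]; A.append((np.degrees(np.arctan2(d[1],d[0])),np.hypot(*d),*(pts[0]+pts[1])/2))
print(np.array(A).round(4))
E
```

```text
[[-26.88     0.044    0.587    0.1792]
 [-26.5826   0.044    0.587    0.1792]
 [-26.8845   0.044    0.587    0.1792]]
```

```bash
python3 - <<'E'
from h import *
for n in('top','scene'):
  A=[]
  for k in range(25):
    c=look(n); P=cloud(c)
    if k==0:
      d=np.hypot(P[...,0]-.587,P[...,1]-.1785); ok=c['z_map']>0; b=(P[...,2]>.044)&(P[...,2]<.051)
      m1=ok&(d<.009)&b; m2=ok&(d>.017)&(d<.027)&b; m3=ok&(d>.036)&(d<.045)&(P[...,2]>.036)&(P[...,2]<.043)
    A.append([np.median(P[m][:,2]) for m in(m1,m2,m3)])
  A=np.array(A)*1000; print(n,m1.sum(),m2.sum(),m3.sum(),A.mean(0).round(3),(A.std(0)/5).round(3))
E
```

```text
top 20 120 214 [46.528 49.305 38.341] [0.161 0.043 0.042]
scene 19 148 181 [45.106 48.041 37.089] [0.042 0.017 0.016]
```

```bash
python3 - <<'E'
from h import *
from scipy.optimize import least_squares
c=look('scene'); P=cloud(c); ok=c['z_map']>0; C=np.array([.585,-.149])
print(r.state()['tool_pos'])
for lo,hi,R in((.097,.102,.036),(.004,.013,.041)):
    d=np.hypot(P[...,0]-C[0],P[...,1]-C[1]); m=ok&(d<R+.006)&(d>R-.006)&(P[...,2]>lo)&(P[...,2]<hi);p=P[m][:,:2]
    f=least_squares(lambda q:np.hypot(p[:,0]-q[0],p[:,1]-q[1])-R,C,loss='soft_l1',f_scale=.001)
    print(len(p),f.x.round(4),np.abs(f.fun).mean())
E
```

```text
[ 0.58544785 -0.14757504  0.29045742]
47 [ 0.5878 -0.1476] 0.001261628310116825
91 [ 0.5856 -0.1496] 0.0011738078769100069
```

>>> carry_out(translation=[[-1, -1, -20], [0, 0, -25], [0, 0, -20], [0, 0, -10], [0, 0, 0]], angular=[[0, 0, 0], [0, 0, 0], [0, 0, 0], [0, 0, 0], [0, 0, 0]])

```text
time_s: 22.1
tool_pos: [0.5845, -0.1486, 0.2151]
orientation: [-180.0, -0.0, 149.1]
force: [0.2, -0.8, -2.5]
width: 0.0114
gripper_force: 58.9
```

>>> carry_out(translation=[[0, 0, -2], [0, 0, -1.5], [0, 0, -1], [0, 0, 0], [0, 0, 0]], angular=[[0, 0, 0], [0, 0, 0], [0, 0, 0], [0, 0, 0], [0, 0, 0]])

```text
time_s: 22.72
tool_pos: [0.5845, -0.1486, 0.2111]
orientation: [180.0, 0.0, 149.1]
force: [-0.1, 0.5, -2.5]
width: 0.0115
gripper_force: 58.9
```

>>> carry_out(translation=[[0, 0, -0.7], [0, 0, -0.5], [0, 0, 0], [0, 0, 0], [0, 0, 0]], angular=[[0, 0, 0], [0, 0, 0], [0, 0, 0], [0, 0, 0], [0, 0, 0]])

```text
time_s: 23.35
tool_pos: [0.5845, -0.1486, 0.2101]
orientation: [180.0, 0.0, 149.1]
force: [-4.3, 0.2, 5.9]
width: 0.0116
gripper_force: 59.9
```

Seated on the rim at the expected height with light contact, so I'll release and rise.

>>> carry_out(translation=[[0, 0, 0], [0, 0, 0], [0, 0, 0], [0, 0, 0], [0, 0, 0]], angular=[[0, 0, 0], [0, 0, 0], [0, 0, 0], [0, 0, 0], [0, 0, 0]], gripper=85)

```text
time_s: 23.98
tool_pos: [0.5844, -0.1486, 0.2097]
orientation: [-180.0, -0.0, 149.1]
force: [0.2, 0.3, 0.4]
width: 0.0849
gripper_force: 0.0
```

>>> carry_out(translation=[[0, 0, 0], [0, 0, 10], [0, 0, 30], [0, 0, 50], [0, 0, 50]], angular=[[0, 0, 0], [0, 0, 0], [0, 0, 0], [0, 0, 0], [0, 0, 0]])

```text
time_s: 24.6
tool_pos: [0.5842, -0.1485, 0.352]
orientation: [180.0, 0.0, 149.1]
force: [0.1, -1.0, 0.5]
width: 0.0849
gripper_force: 0.0
```

```bash
python3 s.py; python3 - <<'E'
from h import *
c=look('scene'); p=proj(c,[.585,-.05,.05]).astype(int)
a=c['color'][p[1]-70:p[1]+70,max(p[0]-100,0):p[0]+90]; cv2.imwrite('pics/end.png',cv2.resize(a,None,fx=4,fy=4,interpolation=cv2.INTER_CUBIC))
P=cloud(c); m=(c['z_map']>0)&(np.hypot(P[...,0]-.585,P[...,1]+.149)<.035)&(P[...,2]>.019)&(P[...,2]<.03); print(np.median(P[m][:,2]))
E
```

```text
24.6 [ 0.58422892 -0.14853308  0.35199638] [1.79996766e+02 1.82804177e-02 1.49090608e+02] [ 0.14669641 -1.03718131  0.51657289] [ 0.02436752 -0.00396572  0.04430849] 0.08494884385977924
0.022874169685160563
```

View pics/end.png

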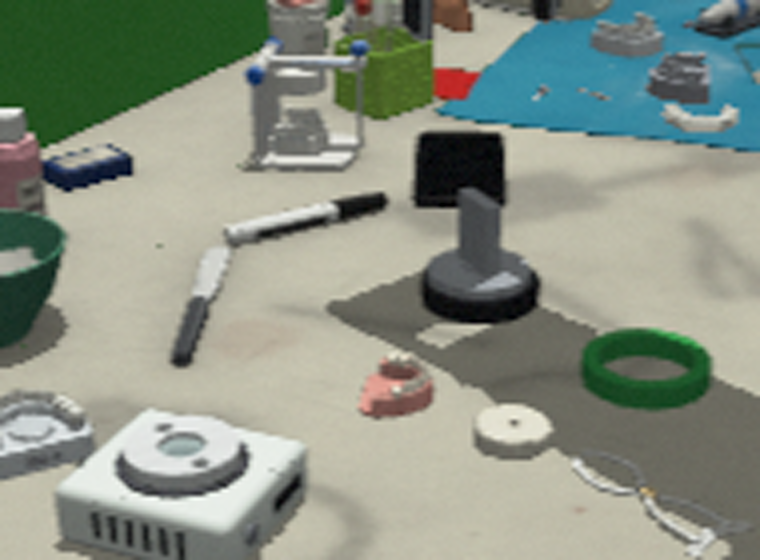

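The spanner stands upright and free in the black stand at crop (480,270), and the bystanders are undisturbed. I'm handing in.

```bash
python3 -c "
from station import r
print(r.hand_in())"
```

```text
the job is handed in; nothing more can be done
None
```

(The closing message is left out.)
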